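# Push the spacer row home and slide the keeper across

## Task

Push the row of four spacer blocks along the gauging channel as one train until the first block is fully home against the end stop and no gaps are left. Then push the keeper's tab so that its bar slides fully across the channel behind the last block. Only push with the fingers: do not lift any block out of the channel, and leave everything else on the bench where it is.

Things in the scene. Friction and masses are not known exactly. Their poses are not given: they have to be found in the camera images.
- channel: Fixed dark steel open-topped trough, 350 mm long. Origin: centre of its underside, on the bench; own y runs along it to the end stop (roughly world +y, yaw within 0.35), own x across it, away from the robot, z up. Floor 6 mm above the bench, 43 mm wide inside; side walls 5 mm thick, tops 18 mm above the bench. End at y = -175 mm is open.
- stop_face (a point): Point on the channel floor at the middle of the end stop's face (channel x 0, y 150 mm, 6 mm above the bench); axes as the channel's. The stop is a rigid block 53 mm wide, 56 mm high above the bench, filling channel y = 150 to 172 mm.
- block_a: Aluminium spacer block, first of the row, nearest the stop: 46 mm long along the channel, 40 mm wide, 38 mm high (its top is 44 mm above the bench), with a dark 15 mm bolt hole in its top, about 207 g (0.7 to 1.4 times that). Origin: centre of its underside, which slides on the channel floor; axes as the channel's at the start. Home: 127 mm along the channel's y.
- block_b: Aluminium spacer block, second: 30 mm long along the channel, 40 mm wide, 38 mm high (its top is 44 mm above the bench), with a dark 15 mm bolt hole in its top, about 135 g (0.7 to 1.4 times that). Origin: centre of its underside, which slides on the channel floor; axes as the channel's at the start. Home: 89 mm along the channel's y.
- block_c: Aluminium spacer block, third: 38 mm long along the channel, 40 mm wide, 38 mm high (its top is 44 mm above the bench), with a dark 15 mm bolt hole in its top, about 171 g (0.7 to 1.4 times that). Origin: centre of its underside, which slides on the channel floor; axes as the channel's at the start. Home: 55 mm along the channel's y.
- block_d: Aluminium spacer block, fourth and last, the tail that is pushed: 30 mm long along the channel, 40 mm wide, 38 mm high (its top is 44 mm above the bench), with a dark 15 mm bolt hole in its top, about 135 g (0.7 to 1.4 times that). Origin: centre of its underside, which slides on the channel floor; axes as the channel's at the start. Home: 21 mm along the channel's y.
- keeper (a joint): Sliding of the keeper along the channel's +x: 0 drawn back, 0.066 m fully across (hard stop); starts at 0 to 0.010. About 1.5 N of friction, no spring, stays where left. Its steel bar is 14 mm wide, centred at channel y = -6 mm, 20 to 30 mm above the bench. Blocks not yet home stand in its way; the home row's tail face (channel y = 6 mm) leaves 5 mm beside it.
- keeper_tab (a point): Middle of the outer (-x) face of the keeper's upright tab, the face to push on: tab 30 mm wide along the channel's y, 6 mm thick, reaching from 20 to 52 mm above the bench; this point is 42 mm above the bench. With joint value q it is at channel x = -100 mm + q, y = -6 mm. Axes as the channel's.
- keeper_nose (a point): Tip of the keeper's bar, 25 mm above the bench, at channel x = -42 mm + joint value; fully across it is at x = +24 mm, over the far wall. The bar slides on a fixed bed on the channel's -x side (x = -93 to -27 mm, 34 mm wide, 19 mm high), between two guides 30 mm high.
- spare: Bystander: a loose spare spacer block like block_a (46 x 40 x 38 mm) on the bench some 95 mm to the +x side of the channel. Not part of the row. Origin: centre of its underside.
- bearing: Bystander: steel bearing ring lying flat, 52 mm across, 16 mm high, on the channel's +x side. Origin: centre of its underside.
- piston: Bystander: upright steel piston, 36 mm across, 36 mm high, on the channel's -x side near the stop. Origin: centre of its underside.
- cone: Bystander: dark steel centring cone, 66 mm across, 44 mm high, on the channel's -x side near the open end. Origin: centre of its underside.
- driver: Bystander: screwdriver lying on the bench to the robot's right. Origin: middle of the tool, on the bench.
- spanner: Bystander: spanner lying on the bench to the robot's left. Origin: middle of the tool, on the bench.
There are look-alikes about, which are no part of the job. What is shaped like the block_a but pink, purple or red is not meant.

How it is judged:
By the outcome, as a careful person would: the job done as asked, in the order asked, and still so for the second after the job is handed in, with the robot touching nothing.
It also fails if it takes over 51 s, if anything falls off the work surface, if the arm or the gripper's body presses on something with over 40 N, if the wrist force passes 120 N, or if a joint passes its speed limit or range.

## Robot

A 6-joint arm with a two-finger parallel gripper is mounted at the origin on the work surface. World frame = base frame: x ahead of the robot, y to its left, z up, the work surface at z = 0. Lengths are in mm, angles in degrees, forces in N, time in s.
With the tool pointing down it reaches from about 350 to 850 mm from the base axis. Payload 8.1 kg.
Tool frame: the origin (TCP) lies where the fingers leave the gripper's body, on its centre line; the fingertips stand 73 mm ahead of it and the grasp point (between the pads) lies 54 mm ahead of it; z points along the fingers, y is the line along which they close (so a half turn about z gives the same grasp; the last joint's range is limited). The gripper opens to 85 mm and grips with 20 to 120 N. Pads are 22 mm wide; open, the fingers measure 114 mm over their backs; the gripper's body (76 mm by 85 mm) begins 54 mm behind the grasp point. The pads swing forward as they close: fully open they stand 13 mm farther back than shut.
Start: joints at [62.372, 7.471, 85.268, -0, 87.261, -4.893], TCP at [231.861, 553.395, 303.892] pointing down, gripper open.
Joint ranges: [-169.43, 169.43], [-51.17, 129.36], [1.28, 143.12], [-76.62, 256.62], [0, 156.53], [-152.29, 152.29]. Speed limits (degrees/s): [136.94, 136.94, 159.86, 180, 180, 180].

## Interface

Orientations are given as [roll, pitch, yaw] about the fixed x, y, z axes, in that order (R = Rz(yaw) Ry(pitch) Rx(roll)).
In Python, from bench import sense, optics, r gives the robot as it stands.
- The arm moves only by the tool servo_tool, never from a script. Its argument "plan" is a list that holds one entry, the list of rows, each a list of 5 numbers: the shift along the world's x, y, z in m, then the turn about the world's z in degrees, then the finger opening in m, from 0 to 0.0854. A call has 1 to 10 rows; each row shifts and turns the commanded pose from where the row before left it; what a row does not reach is not made up. A row lasts 1/10 s, in which the tool goes at most 50 mm and 8.59 degrees, less where a joint would pass 70% of its speed; a pose out of reach is approached as far as the arm can. A call is refused whole if a number of a shift passes 0.05 or a number of a turn 8.59, either way. A call with a gripper value outside its range is refused whole. The fingers move at their own pace and stop on an object; "force" is the grip in N (left out, the last holds). Time passes only in rows, so rows that do not move let the fingers close. It gives the time, the measured TCP pose, the force, the opening and the grip force at its end, in the units of the state.
- sense(): the state, without advancing time (a new reading comes with each control period).
- optics.snapshot(name): name is "scene" or "top" or "wrist"; returns a dict with "frame" (480x640x3 uint8, blue, green, red), "fx", "fy", "cx", "cy" (pixels), "cam_to_world" (4x4, takes a point from camera to world coordinates). Camera axes: x right, y down, z forward; pixel columns grow to the right and rows downward; lengths in mm; the calibration is good to about 2 mm. A picture is of the moment at which its call begins. There is no depth.
- r.hand_in(): hands the job in; it is judged then, once.
The state is a dict: "time": time; "joint_pos": joint angles; "qd": joint speeds; "joint_efforts": joint torques, N m; "tool_pos": TCP position; "tcp_rot": TCP orientation; "ft_force": force on the tool from outside, world axes, zero at the start; "wrist_torque": the same for the moment, N m; "finger_gap": finger opening in mm; "grip_force": force on a finger pad.
Only numpy, scipy, OpenCV 4.12 (cv2) and the standard library are available. Lean on these libraries where they do the work, as an engineer would, in place of code of your own. Each camera call takes 0.05 s, during which the arm holds its last target. There are 200 camera calls.

## Working session

There is one attempt and no reset: what is moved stays moved. The work goes in short steps, Python scripts to look and compute and a tool call to move; the robot and the scene stay as the last step left them, time stands still between calls to the robot, and variables do not carry over. Pictures are saved under pics/ and viewed, at most 10 in all, crops included, and the job is handed in when it is done.

Besides the shell and the picture viewer there is one more tool, called after ">>>" in YAML: its name, and indented under it one key for each argument. servo_tool: Moves the arm, as the interface text tells. Its arguments: {"type":"object","properties":{"plan":{"type":"array"},"force":{"type":"number"}},"required":["plan"]}

```bash
ls; mkdir -p pics
python3 - <<'E'
from bench import sense, optics, r
import cv2
for n in("top","scene"):
    s=optics.snapshot(n); cv2.imwrite(f"pics/{n}0.png",s["frame"]); print(n,s["fx"],s["fy"],s["cx"],s["cy"],s["cam_to_world"])
    import pickle; pickle.dump(s,open(f"{n}0.pkl","wb"))
print(sense())
E
```

```text
pics
top 566.3306441609178 566.3306441609178 313.0106427788546 238.47606232383814 [[ 7.21397214e-03 -9.89312314e-01  1.45633455e-01  4.33668939e+02]
 [-9.99885395e-01 -9.07490873e-03 -1.21179133e-02  2.97872187e+01]
 [ 1.33100112e-02 -1.45529346e-01 -9.89264400e-01  1.29831697e+03]
 [ 0.00000000e+00  0.00000000e+00  0.00000000e+00  1.00000000e+00]]
scene 439.3387309007489 439.3387309007489 322.2509194592045 237.04080985679397 [[-2.73013400e-01  7.80419140e-01 -5.62503022e-01  1.23988027e+03]
 [ 9.61847663e-01  2.32190406e-01 -1.44695157e-01  1.80220436e+02]
 [ 1.76849350e-02 -5.80545934e-01 -8.14035418e-01  9.29200199e+02]
 [ 0.00000000e+00  0.00000000e+00  0.00000000e+00  1.00000000e+00]]
{'time': 0.1, 'joint_pos': array([ 6.23725066e+01,  7.51167642e+00,  8.53233817e+01,  3.25193997e-04,
        8.72623049e+01, -4.89367023e+00]), 'qd': array([-0.11113392,  0.02782982, -0.0870713 ,  0.04367876, -0.11239093,
        0.05700282]), 'joint_efforts': array([ 7.53635086e-04, -5.70948565e+01, -5.01944983e+01, -1.75602208e-04,
        8.14482453e-03,  7.14646058e-05]), 'tool_pos': array([231.67779542, 553.05602828, 302.93662191]), 'tcp_rot': array([-1.79903020e+02, -8.62934211e-03,  1.57266154e+02]), 'ft_force': array([-0.52289883,  0.04008414, -0.16271168]), 'wrist_torque': array([0.05235634, 0.02520135, 0.04032461]), 'grip_force': 0.0, 'finger_gap': 85.49479948657769}
```

View pics/top0.png

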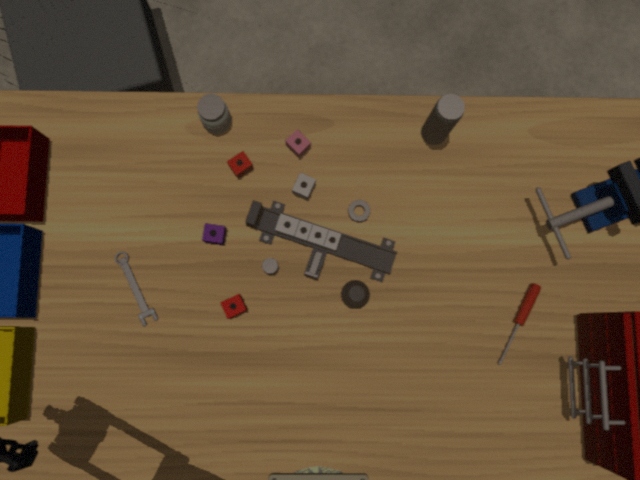

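View pics/scene0.png

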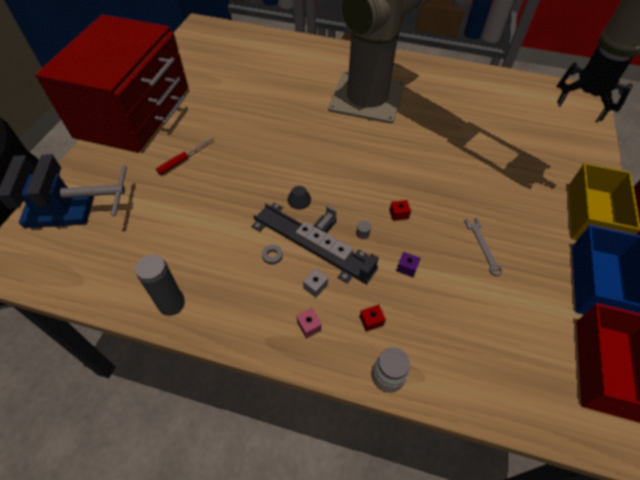

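The top view shows the channel from the stop at (255,214) to the open end at (390,262). The four blocks are at (286,224), (303,230), (318,235) and (333,240), and the keeper is at (316,262). Candidates for the row are the four aluminium blocks in the channel. The look-alikes are the spare (304,186), pink (298,142), red (240,164) and (234,306), and purple (214,234). I choose the ones in the trough. Next is a close crop.

Run:
```python
import cv2
f=cv2.imread("pics/top0.png")[190:290,238:408]
f=cv2.convertScaleAbs(f,alpha=1.6,beta=15)
cv2.imwrite("pics/crop0.png",cv2.resize(f,None,fx=4.5,fy=4.5,interpolation=cv2.INTER_CUBIC))
```

```text
(no output)
```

View pics/crop0.png

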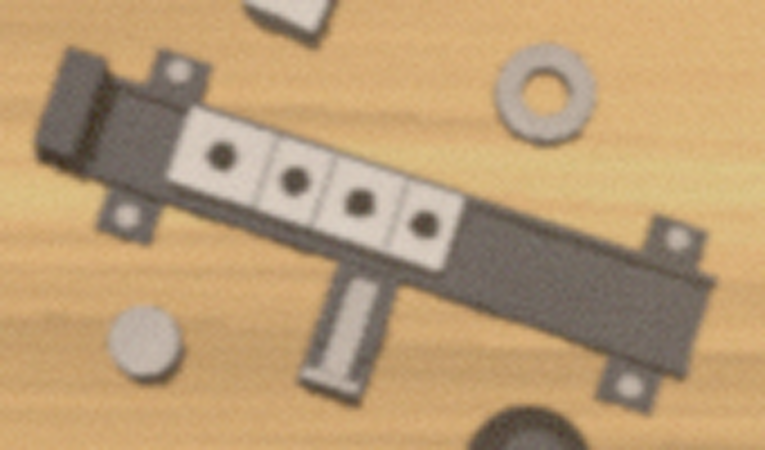

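The crop shows hole centres A (222,156), B (295,181), C (360,203) and D (425,225). D's rear top edge runs (467,196)-(441,271), the open-end wall corners are (714,282) and (686,377), the stop's rear top edge runs (70,47)-(38,150), and the tab is about (303,375)-(362,393).

```bash
cat > h.py <<'E'
import numpy as np
def w(s,u,v,z):
    T=s["cam_to_world"]; d=T[:3,:3]@[(u-s["cx"])/s["fx"],(v-s["cy"])/s["fy"],1]; c=T[:3,3]
    return c+d*(z-c[2])/d[2]
def px(s,p):
    T=s["cam_to_world"]; q=T[:3,:3].T@(np.asarray(p)-T[:3,3]); return s["cx"]+s["fx"]*q[0]/q[2], s["cy"]+s["fy"]*q[1]/q[2]
E
python3 - <<'E'
from h import *; import pickle
s=pickle.load(open("top0.pkl","rb"))
P=lambda u,v,z:w(s,238+(u+.5)/4.5-.5,190+(v+.5)/4.5-.5,z)
H=np.array([P(*a,44) for a in((222,156),(295,181),(360,203),(425,225))])
op=[P(714,282,18),P(686,377,18)]; st=[P(70,47,56),P(38,150,56)]; st2=[P(106,62,56),P(72,162,56)]
om=sum(op)/2; sm=sum(st)/2
d=(sm-om)[:2]; L=np.hypot(*d); print("len open->stop rear (347):",L,"widths 53:",np.linalg.norm(op[0]-op[1]),np.linalg.norm(st[0]-st[1]),np.linalg.norm(st[0]-st2[0]))
hd=(H[0]-H[3])[:2]; print("yaw ends",np.degrees(np.arctan2(-d[0],d[1])),"yaw holes",np.degrees(np.arctan2(-hd[0],hd[1])), np.linalg.norm(np.diff(H,axis=0),axis=1),"38 34 34")
for yaw in (np.arctan2(-d[0],d[1]),):
    ey=np.array([-np.sin(yaw),np.cos(yaw)]); ex=np.array([np.cos(yaw),np.sin(yaw)])
    pts=np.vstack([H[:,:2],om[:2],sm[:2]]); 
    O=ex*np.mean(pts@ex)+ey*((om[:2]@ey+175)+(sm[:2]@ey-172))/2
    print("O",O)
    ch=lambda p:((p[:2]-O)@ex,(p[:2]-O)@ey)
    for n,p in [("h",h) for h in H]+[("tail",P(467,196,44)),("tail",P(441,271,44)),("open",om),("stop",sm),("tabL",P(303,375,52)),("tabR",P(362,393,52)),("tabinner",P(362,380,52))]: print(n,np.round(ch(p),1),np.round(p,1))
E
```

```text
len open->stop rear (347): 342.60701237744036 widths 53: 50.59598020127806 54.105522466225715 19.496197037431333
yaw ends -18.419659186805355 yaw holes -18.463209011255397 [38.5604546  34.22357761 34.16013314] 38 34 34
O [623.3768192  -5.0487928]
h [ 0.5 82.7] [650.   73.2  44. ]
h [ 0.4 44.1] [637.7  36.6  44. ]
h [0.4 9.9] [626.9   4.2  44. ]
h [  0.5 -24.3] [616.1 -28.2  44. ]
tail [ 21.1 -39.5] [630.9 -49.2  44. ]
tail [-18.8 -39.1] [593.1 -36.2  44. ]
open [  -0.9 -172.8] [ 567.9 -168.7   18. ]
stop [ -0.9 169.8] [676.1 156.4  56. ]
tabL [-90.6   8.6] [540.2  31.7  52. ]
tabR [-89.6 -21.6] [531.6   2.8  52. ]
tabinner [-83.5 -19.5] [538.    2.8  52. ]
```

Yaw is -18.44° and every size agrees: hole spacing, widths, and tab at y≈-6 with q≈10. The tail is at y≈-39.5, so it needs about 45 mm of push. First I move above the channel behind the tail, fingers shut, closing line across the channel.

>>> servo_tool:
  plan:
    - [[0.0184,-0.0315,0,-4.28,0],[0.0184,-0.0315,0,-4.28,0],[0.0184,-0.0315,0,-4.28,0],[0.0184,-0.0315,0,-4.28,0],[0.0184,-0.0315,0,-4.28,0],[0.0184,-0.0315,0,-4.28,0],[0.0184,-0.0315,0,-4.28,0],[0.0184,-0.0315,0,-4.28,0],[0.0184,-0.0315,0,-4.28,0],[0.0184,-0.0315,0,-4.28,0]]

```text
time: 1.1
tool_pos: [416.2, 237.0, 303.6]
tcp_rot: [-180.0, -0.0, 114.3]
ft_force: [0.7, 0.1, 0.8]
finger_gap: -0.2
grip_force: 0.0
```

>>> servo_tool:
  plan:
    - [[0.0184,-0.0315,-0.015,-4.28,0],[0.0184,-0.0315,-0.015,-4.28,0],[0.0184,-0.0315,-0.015,-4.28,0],[0.0184,-0.0315,-0.015,-4.28,0],[0.0184,-0.0315,-0.015,-4.28,0],[0.0184,-0.0315,-0.015,-4.28,0],[0.0184,-0.0315,-0.015,-4.28,0],[0.0184,-0.0315,-0.015,-4.28,0],[0.0184,-0.0315,-0.015,-4.28,0],[0.0184,-0.0315,-0.015,-4.28,0]]

```text
time: 2.1
tool_pos: [600.1, -78.0, 152.7]
tcp_rot: [-180.0, 0.0, 71.5]
ft_force: [1.0, 0.8, 0.7]
finger_gap: 0.0
grip_force: 0.0
```

>>> servo_tool:
  plan:
    - [[0,0,0,0,0],[0,0,0,0,0],[0,0,0,0,0]]

```text
time: 2.4
tool_pos: [599.6, -76.0, 153.9]
tcp_rot: [-180.0, -0.0, 71.7]
ft_force: [-0.3, -0.1, 0.2]
finger_gap: 0.2
grip_force: 0.0
```

Run:
```python
from bench import *; import cv2,pickle
s=optics.snapshot("wrist"); pickle.dump(s,open("wr1.pkl","wb")); cv2.imwrite("pics/wr1.png",s["frame"])
x=sense(); print(x["time"],x["tool_pos"],x["tcp_rot"],x["ft_force"],x["finger_gap"])
```

```text
2.45 [599.77575479 -75.7475111  154.36811332] [ 1.79979749e+02 -1.61325251e-02  7.17413899e+01] [ 0.22123605 -0.4189553   0.75716551] 0.09072423769075855
```

View pics/wr1.png

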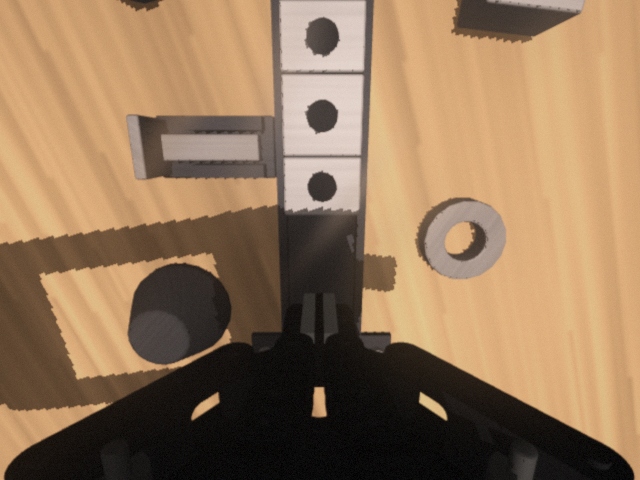

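The wrist view shows the fingertips centred in the channel at about (320,300). D's rear top edge is at about (322,213), its hole at (322,187), and the tab at (128-145,115-180). I cross-check these before descending.

```bash
cat >> h.py <<'E'
yaw=np.radians(-18.44); O=np.array([623.4,-5.0]); ex=np.array([np.cos(yaw),np.sin(yaw)]); ey=np.array([-np.sin(yaw),np.cos(yaw)])
ch=lambda p:np.round([(p[:2]-O)@ex,(p[:2]-O)@ey],1)
E
python3 - <<'E'
from h import *; import pickle
s=pickle.load(open("wr1.pkl","rb"))
for n,a in dict(hD=(322,187,44),hC=(322,116,44),hB=(322,37,44),tailL=(285,213,44),tailR=(361,213,44),tab1=(128,116,52),tab2=(133,180,52),bar=(260,148,30),wallL=(280,250,18),wallR=(363,250,18)).items(): print(n,ch(w(s,*a)))
print("tcp",ch(np.array([599.8,-75.8])))
E
```

```text
hD [  2.2 -23.8]
hC [ 2.  10.6]
hB [ 1.8 44.7]
tailL [-17.3 -37.5]
tailR [ 22.9 -37.4]
tab1 [-88.8   9.8]
tab2 [-90.9 -19.8]
bar [-31.3  -4.7]
wallL [-23.6 -65.9]
wallR [ 28.2 -65.8]
tcp [  0.  -74.6]
```

>>> servo_tool:
  plan:
    - [[0,0,-0.02,0,0],[0,0,-0.02,0,0],[0,0,-0.015,0,0],[0,0,-0.01,0,0],[0,0,0,0,0],[0,0,0,0,0]]

```text
time: 3.05
tool_pos: [600.1, -76.4, 89.4]
tcp_rot: [180.0, -0.0, 71.7]
ft_force: [0.2, 0.7, 1.0]
finger_gap: 0.2
grip_force: 0.0
```

>>> servo_tool:
  plan:
    - [[0.0041,0.0092,0,0,0],[0.0032,0.0095,0,0,0],[0.0016,0.0047,0,0,0],[0.0016,0.0047,0,0,0],[0.0016,0.0047,0,0,0],[0.0016,0.0047,0,0,0],[0.0016,0.0047,0,0,0]]

```text
time: 3.75
tool_pos: [615.4, -34.3, 89.1]
tcp_rot: [180.0, 0.0, 71.7]
ft_force: [-1.2, -4.6, 3.1]
finger_gap: 0.2
grip_force: 2.2
```

>>> servo_tool:
  plan:
    - [[0.0016,0.0047,0,0,0],[0.0016,0.0047,0,0,0],[0.0013,0.0038,0,0,0]]

```text
time: 4.05
tool_pos: [619.8, -20.8, 88.9]
tcp_rot: [-180.0, 0.0, 71.7]
ft_force: [-1.6, -4.9, 2.8]
finger_gap: -0.2
grip_force: 2.3
```

>>> servo_tool:
  plan:
    - [[0.0009,0.0028,0,0,0],[0.0009,0.0028,0,0,0],[0.0006,0.0019,0,0,0],[0,0,0,0,0]]

```text
time: 4.45
tool_pos: [622.1, -13.2, 88.8]
tcp_rot: [-180.0, -0.0, 71.7]
ft_force: [-0.8, -1.2, -0.1]
finger_gap: 0.3
grip_force: 0.7
```

>>> servo_tool:
  plan:
    - [[0.0003,0.0009,0,0,0],[0.0003,0.0009,0,0,0],[0,0,0,0,0]]

```text
time: 4.75
tool_pos: [622.6, -11.8, 88.7]
tcp_rot: [-180.0, -0.0, 71.7]
ft_force: [-1.8, -2.3, 1.1]
finger_gap: 0.1
grip_force: 1.5
```

>>> servo_tool:
  plan:
    - [[0.0003,0.0009,0,0,0],[0.0003,0.0009,0,0,0],[0,0,0,0,0]]

```text
time: 5.05
tool_pos: [623.2, -9.9, 88.7]
tcp_rot: [-180.0, -0.0, 71.7]
ft_force: [-0.4, -2.1, 0.5]
finger_gap: 0.1
grip_force: 1.3
```

>>> servo_tool:
  plan:
    - [[0.0003,0.0009,0,0,0],[0,0,0,0,0]]

```text
time: 5.25
tool_pos: [623.5, -9.0, 88.7]
tcp_rot: [-180.0, -0.0, 71.7]
ft_force: [-1.1, -2.4, -0.5]
finger_gap: 0.2
grip_force: 1.2
```

>>> servo_tool:
  plan:
    - [[0.0003,0.0009,0,0,0],[0,0,0,0,0]]

```text
time: 5.45
tool_pos: [623.8, -8.1, 88.7]
tcp_rot: [-180.0, -0.0, 71.7]
ft_force: [0.2, -2.4, -0.2]
finger_gap: -0.0
grip_force: 1.1
```

Still sliding freely. I continue with millimetre steps.

>>> servo_tool:
  plan:
    - [[0.0003,0.0009,0,0,0],[0.0003,0.0009,0,0,0]]

```text
time: 5.65
tool_pos: [624.0, -7.6, 88.8]
tcp_rot: [-180.0, 0.1, 71.7]
ft_force: [-3.7, -12.2, 3.0]
finger_gap: -0.2
grip_force: 6.2
```

>>> servo_tool:
  plan:
    - [[0.0003,0.0009,0,0,0],[0.0003,0.0009,0,0,0]]

```text
time: 5.85
tool_pos: [624.2, -7.3, 88.8]
tcp_rot: [-179.9, 0.3, 71.6]
ft_force: [-7.7, -18.9, 5.1]
finger_gap: -0.3
grip_force: 10.4
```

Run:
```python
from bench import *; import cv2,pickle
s=optics.snapshot("top"); pickle.dump(s,open("top1.pkl","wb"))
f=cv2.convertScaleAbs(s["frame"][190:290,238:408],alpha=1.6,beta=15)
cv2.imwrite("pics/top1.png",cv2.resize(f,None,fx=4.5,fy=4.5,interpolation=cv2.INTER_CUBIC))
s=optics.snapshot("wrist"); cv2.imwrite("pics/wr2.png",s["frame"])
```

```text
(no output)
```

View pics/wr2.png

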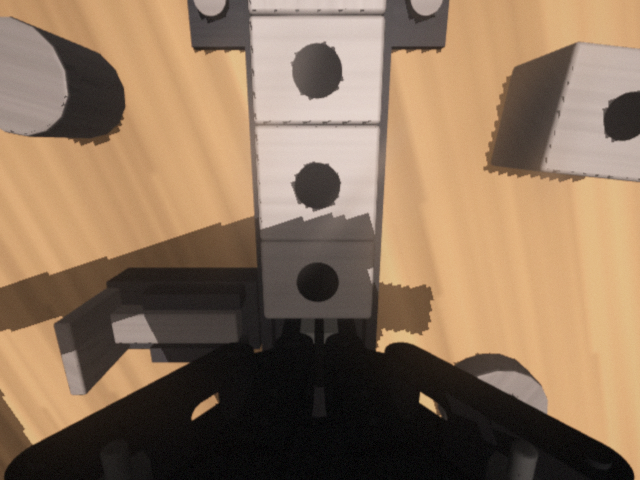

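The wrist view shows the row closed up with no visible gaps: D's hole at (318,282), tail edge at about y=318, and the keeper at (60-240,270-390). The force jumped from 3 to 20 N, so the row is against the stop. Now I retreat.

>>> servo_tool:
  plan:
    - [[-0.0016,-0.0047,0,0,0],[-0.0032,-0.0095,0,0,0],[-0.0047,-0.0142,0,0,0],[-0.0032,-0.0095,0.01,0,0],[0,0,0.03,0,0],[0,0,0.03,0,0]]

```text
time: 6.55
tool_pos: [611.4, -43.5, 159.5]
tcp_rot: [-179.9, 0.0, 71.6]
ft_force: [0.6, -0.4, 0.7]
finger_gap: -0.0
grip_force: 0.0
```

View pics/top1.png

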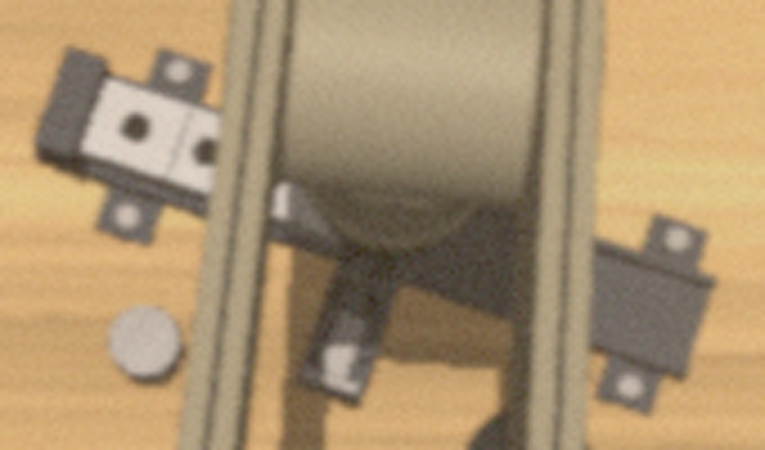

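The top crop shows A, hole at (135,127), touching the stop at x≈85-105. Next I go to the tab: turn 90° and stand about 25 mm outside its face.

>>> servo_tool:
  plan:
    - [[-0.011,0.0074,0,8.0,0],[-0.011,0.0074,0,8.0,0],[-0.011,0.0074,0,8.0,0],[-0.011,0.0074,0,8.0,0],[-0.011,0.0074,0,8.0,0],[-0.011,0.0074,0,8.0,0],[-0.011,0.0074,0,8.0,0],[-0.011,0.0074,0,8.0,0],[-0.011,0.0074,0,8.0,0],[-0.011,0.0074,0,8.0,0]]

```text
time: 7.55
tool_pos: [502.0, 31.2, 159.8]
tcp_rot: [180.0, 0.1, 152.0]
ft_force: [0.1, 0.5, 0.6]
finger_gap: 0.2
grip_force: 0.0
```

>>> servo_tool:
  plan:
    - [[0,0,0,8.0,0],[0,0,0,2.0,0],[0,0,0,0,0],[0,0,0,0,0]]

```text
time: 7.95
tool_pos: [502.5, 31.1, 159.5]
tcp_rot: [180.0, 0.0, 161.6]
ft_force: [-0.2, -0.6, -0.1]
finger_gap: 0.0
grip_force: 0.0
```

Run:
```python
from bench import *; import cv2,pickle; from h import *
s=optics.snapshot("wrist"); pickle.dump(s,open("wr3.pkl","wb")); cv2.imwrite("pics/wr3.png",s["frame"])
x=sense(); print(x["tool_pos"],x["tcp_rot"],ch(x["tool_pos"]))
```

```text
[502.48784939  31.09089317 159.3506761 ] [1.79986220e+02 3.25728380e-02 1.61564512e+02] [-126.1   -4. ]
```

View pics/wr3.png

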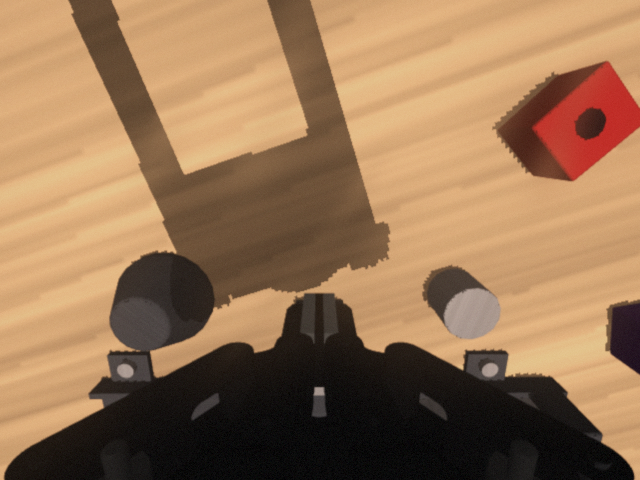

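The wrist camera now looks outward. The cone at (160,300), piston at (470,312) and red block at (590,120) are all clear of the fingers. I descend to tip height 35 mm and push.

>>> servo_tool:
  plan:
    - [[0,0,-0.02,0,0],[0,0,-0.02,0,0],[0,0,-0.011,0,0],[0,0,0,0,0],[0.0095,-0.0032,0,0,0],[0.0095,-0.0032,0,0,0],[0.0047,-0.0016,0,0,0],[0.0047,-0.0016,0,0,0],[0.0047,-0.0016,0,0,0]]

```text
time: 8.9
tool_pos: [536.0, 20.1, 108.2]
tcp_rot: [180.0, 0.0, 161.7]
ft_force: [-1.5, 1.0, -0.1]
finger_gap: -0.1
grip_force: 0.8
```

>>> servo_tool:
  plan:
    - [[0.0047,-0.0016,0,0,0],[0.0047,-0.0016,0,0,0],[0.0047,-0.0016,0,0,0],[0.0047,-0.0016,0,0,0]]

```text
time: 9.3
tool_pos: [554.6, 13.8, 107.9]
tcp_rot: [180.0, -0.0, 161.7]
ft_force: [-0.9, 0.7, 1.0]
finger_gap: 0.3
grip_force: 0.8
```

>>> servo_tool:
  plan:
    - [[0.0047,-0.0016,0,0,0],[0.0047,-0.0016,0,0,0],[0.0028,-0.0009,0,0,0]]

```text
time: 9.6
tool_pos: [566.9, 9.6, 107.8]
tcp_rot: [-180.0, 0.0, 161.7]
ft_force: [-2.3, 2.3, 1.7]
finger_gap: 0.4
grip_force: 0.8
```

>>> servo_tool:
  plan:
    - [[0.0028,-0.0009,0,0,0],[0.0028,-0.0009,0,0,0],[0.0019,-0.0006,0,0,0]]

```text
time: 9.9
tool_pos: [574.1, 7.2, 107.8]
tcp_rot: [-180.0, -0.0, 161.7]
ft_force: [-1.7, 1.1, 0.8]
finger_gap: -0.3
grip_force: 0.8
```

>>> servo_tool:
  plan:
    - [[0.0019,-0.0006,0,0,0],[0.0009,-0.0003,0,0,0],[0.0009,-0.0003,0,0,0]]

```text
time: 10.2
tool_pos: [577.6, 6.0, 107.8]
tcp_rot: [-180.0, -0.0, 161.7]
ft_force: [-1.2, 0.2, 0.9]
finger_gap: -0.2
grip_force: 0.8
```

>>> servo_tool:
  plan:
    - [[0.0009,-0.0003,0,0,0],[0.0009,-0.0003,0,0,0]]

```text
time: 10.4
tool_pos: [579.4, 5.4, 107.8]
tcp_rot: [-180.0, -0.0, 161.7]
ft_force: [-1.8, 0.1, 0.4]
finger_gap: 0.0
grip_force: 0.8
```

>>> servo_tool:
  plan:
    - [[0.0009,-0.0003,0,0,0],[0.0009,-0.0003,0,0,0]]

```text
time: 10.6
tool_pos: [580.8, 5.0, 107.8]
tcp_rot: [-180.0, -0.1, 161.7]
ft_force: [-8.0, 2.0, 5.4]
finger_gap: -0.0
grip_force: 4.3
```

>>> servo_tool:
  plan:
    - [[0.0009,-0.0003,0,0,0],[0.0009,-0.0003,0,0,0]]

```text
time: 10.8
tool_pos: [581.1, 4.9, 107.6]
tcp_rot: [-180.0, -0.3, 161.7]
ft_force: [-18.5, 3.9, 13.6]
finger_gap: -0.6
grip_force: 9.2
```

>>> servo_tool:
  plan:
    - [[0.0009,-0.0003,0,0,0],[0.0009,-0.0003,0,0,0]]

```text
time: 11.0
tool_pos: [581.4, 4.9, 107.3]
tcp_rot: [-179.9, -0.5, 161.7]
ft_force: [-24.6, 6.7, 18.7]
finger_gap: -0.5
grip_force: 13.1
```

The joint is at its hard stop: force jumped to about 25 N at TCP x≈-43, as expected. I back off, move up and clear the view.

>>> servo_tool:
  plan:
    - [[-0.0047,0.0016,0,0,0],[-0.0095,0.0032,0,0,0],[-0.019,0.0063,0,0,0],[-0.019,0.0063,0.02,0,0],[0,0,0.04,0,0],[-0.01,0.04,0.02,0,0],[-0.01,0.045,0.02,0,0],[-0.01,0.045,0,0,0],[-0.01,0.045,0,0,0],[-0.01,0.045,0,0,0]]

```text
time: 12.0
tool_pos: [482.2, 242.6, 208.6]
tcp_rot: [179.9, 0.1, 161.6]
ft_force: [0.8, 0.3, 0.1]
finger_gap: 0.3
grip_force: 0.0
```

>>> servo_tool:
  plan:
    - [[-0.02,0.045,0,0,0],[-0.02,0.045,0,0,0],[-0.02,0.045,0,0,0],[-0.02,0.045,0,0,0],[0,0,0,0,0],[0,0,0,0,0]]

```text
time: 12.6
tool_pos: [401.8, 421.9, 207.8]
tcp_rot: [180.0, 0.0, 161.8]
ft_force: [-0.2, -1.5, -0.6]
finger_gap: 0.0
grip_force: 0.0
```

Run:
```python
from bench import *; import cv2,pickle; from h import *
s=optics.snapshot("top"); pickle.dump(s,open("top2.pkl","wb"))
f=cv2.convertScaleAbs(s["frame"][170:300,228:408],alpha=1.6,beta=15)
cv2.imwrite("pics/top2.png",cv2.resize(f,None,fx=4.4,fy=4.4,interpolation=cv2.INTER_CUBIC))
x=sense(); print(x["tool_pos"],x["ft_force"],x["time"])
```

```text
[402.47981958 420.85169517 207.72858509] [-0.31096916  0.80771445  0.08200972] 12.65
```

View pics/top2.png

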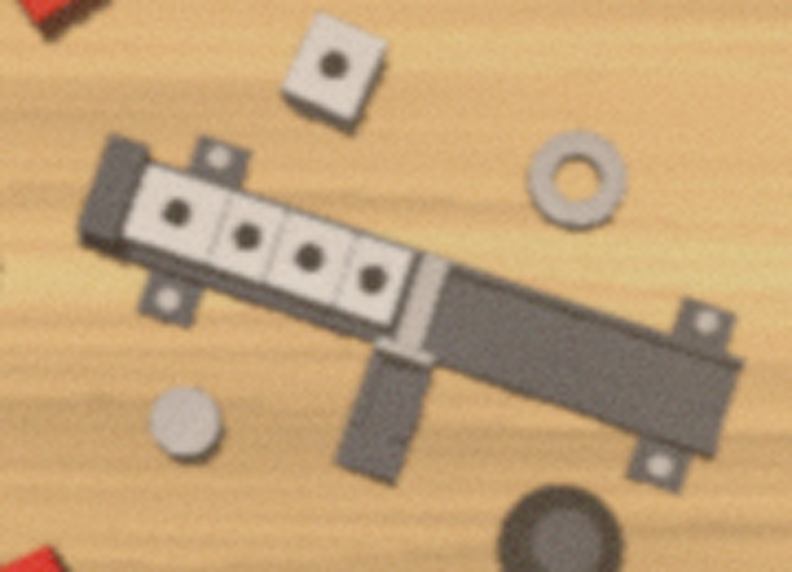

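The final crop shows the row tight from the stop, with holes at (177,212), (247,236), (309,257) and (372,279). The bar lies across the channel from (405,345) to (432,258), reaching the far wall, and the bystanders are untouched. I hand in.

```bash
python3 -c "
from bench import r
print(r.hand_in())"
```

```text
the job is handed in; nothing more can be done
None
```

The job is handed in at about 12.7 s: the four blocks are home against the stop with no visible gaps, the keeper bar is fully across behind the last block, and nothing else appears to have moved.

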